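# Uncap the drying jar braced in its holder

## Robot

A 6-joint arm with a two-finger parallel gripper is mounted at the origin on the work surface. World frame = base frame: x ahead of the robot, y to its left, z up, the work surface at z = 0. Lengths are in m, angles in rad, forces in N, time in s.
With the tool pointing down it reaches from about 0.325 to 0.775 m from the base axis. Payload 9.3 kg.
Tool frame: the origin (TCP) lies on the centre line of the jaws, within the pads' length; the fingertips stand r.tips_ahead ahead of it and the grasp point (between the pads) is the TCP (r.tips_ahead is the distance from the TCP to the fingertips, in m); y points along the fingers, x is the direction in which the jaws open and shut, and the axes are right-handed (so a half turn about y gives the same grasp; the last joint's range is limited). The gripper opens to 85 mm and grips with 20 to 120 N. Pads are 22 mm wide; open, the fingers measure 114 mm over their backs; the gripper's body (76 mm by 85 mm) begins 54 mm behind the grasp point. The pads swing forward as they close: fully open they stand 13 mm farther back than shut.
Start: joints at [-1.432, 0.259, 0.021, 1.334, 0, 1.418], TCP at [0.158, -0.527, 0.25] pointing down, gripper open.
Joint ranges: [-3.04, 3.04], [-0.91, 1.82], [-1.04, 1.36], [-1.92, 1.95], [-1.52, 1.45], [-3.14, 3.14]. Speed limits (rad/s): [2.22, 2.22, 2.79, 3.14, 3.14, 3.14].

## Interface

Orientations are given as a unit quaternion [w, x, y, z].
In Python, from plant import r, snapshot, get_calibration, workorder gives the robot as it stands.
- The arm moves only by the shell command python3 -m crank 'ROWS' [FORCE]. ROWS is JSON, a list of rows, each a list of 3 entries, a list of its own where there are three numbers: the shift along the world's x, y, z normalised to -1 to 1, where 1 is 300 mm, then the turn, a rotation vector about the world's x, y, z normalised to -1 to 1, where 1 is 60 degrees, then the gripper command: -1 is shut, 1 is fully open, values between are in proportion. In form: [[[tx, ty, tz], [ax, ay, az], grip], ...]. A call has exactly 5 rows; each row is the pose to reach, as a shift and turn from the pose commanded when the call began; what a row does not reach only later rows make up. A row lasts 1/10 s, in which the tool goes at most 50 mm and 8.59 degrees, less where a joint would pass 70% of its speed; a pose out of reach is approached as far as the arm can. A call with a number of a shift or a turn outside -1 to 1 is refused whole. A call with a gripper value outside its range is refused whole. The fingers move at their own pace and stop on an object; FORCE is the grip in N (left out, the last holds). Time passes only in rows, so rows that repeat a pose let the fingers close, or fill a call up. It gives the time, the measured TCP pose, the force and the opening at its end, in the units of the state.
- r.sense(): the state, without advancing time (a new reading comes with each control period).
- snapshot(name): name is "scene" or "top"; returns (picture, depth): 384x512x3 uint8, blue, green, red; 384x512 float32, m along the optical axis (not along the pixel's ray), 0 where there is no reading.
- get_calibration(name): a dict with "fx", "fy", "cx", "cy" (pixels), "position" and "rotation" of the camera in the world. Camera axes: x right, y down, z forward; pixel columns grow to the right and rows downward; lengths in m; the calibration is good to about 2 mm. A picture is of the moment at which its call begins. get_calibration takes no time and is no camera call.
- workorder.hand_in(): hands the job in, once; it reports no verdict.
The state is a dict: "time": time; "joint_pos": joint angles; "qd": joint speeds; "joint_torque": joint torques, N m; "position": TCP position; "tool_rot": TCP orientation; "force": force on the tool from outside, world axes, zero at the start; "moment": the same for the moment, N m; "finger_gap": finger opening in m.
Only numpy, scipy, OpenCV 4.12 (cv2) and the standard library are available. Lean on these libraries where they do the work, as an engineer would, in place of code of your own. Each camera call takes 0.05 s, during which the arm holds its last target.

## Task

Take the cleaning tool off the top of the drying jar and leave it lying in the blue bowl. Then, with the jar kept seated in its holder, twist the tight cap anticlockwise (seen from above) about a fifth of a turn, stop turning as soon as it is free (a third of a turn is too far), and lift it straight up. Finish while still holding the cap level over the jar's mouth, its lower edge a couple of centimetres above the mouth; leave the dock, pill organizer, mirror and lotion bottle alone.

Things in the scene. Friction and masses are not known exactly. Their poses are not given: they have to be found in the camera images.
- holder: black square plastic socket, fixed to the nightstand top, 90 x 90 x 30 mm; its walls stand round the foot of the glass jar (1 mm gap) and keep the jar from turning, but not from being lifted out. Origin: centre of its underside, on the surface; x, y along its sides.
- jar_mouth (a point): centre of the top of the neck of a clear glass drying jar (white filling). The jar has a square body 60 x 60 x 55 mm, a neck 38 mm in diameter above it, and is 86 mm tall to this point; it is loose (about 0.35 kg), standing upright in the holder with its underside 5 mm above the surface. A white bar, 26 x 6 x 4.5 mm, lies across the neck top, drives in a slot inside the cap and lets it slide up freely. z: up the jar's axis; x, y along the jar's sides.
- cap_mid (a point): centre (half-way up) of the jar's round ribbed aluminium screw cap: 58 mm outer diameter, 34 mm tall, about 60 g. At the start it is screwed on, its top 100 mm and its lower edge 66 mm above the surface, 6 mm above the jar's shoulder. Its skirt reaches 25 mm down round the neck, so it is clear of the jar once raised more than 25 mm. z: up the cap's axis.
- cap_foot (a point): centre of the cap's lower edge (17 mm below cap_mid). z: up the cap's axis.
- thread (a joint): how far the cap has been turned on the jar (rad): 0 = tight as at the start, growing as the cap is turned anticlockwise seen from above; it cannot go below 0. Stiff (about 0.25 N m), stays where left. The cap has up to 0.15 rad of play ahead of it. The cap does not rise as it turns. Its two lugs hold it on the jar below about 1.0; from 1.1 to 2.0 it lifts straight off freely (hard stop at 2.5). Once the cap is lifted off the value stays.
- tool_mid (a point): centre (half-way up) of the handle of a white plastic cleaning tool, lying flat across the top of the cap at the start; handle 70 mm long (x), 14 mm wide (y), 16 mm tall (z), with a small brush at +x and a small loop at -x; 116 mm overall, about 30 g.
- bowl_rim (a point): centre of the rim plane of a loose deep blue ceramic bowl, 160 mm in diameter at the rim, 50 mm high (this point is 50 mm above the surface), wall 5 mm, about 0.45 kg, empty at the start. z up.
- dock: black charging dock with its hinged lid standing open, 85 x 110 mm, about 110 mm tall; leave it alone. Origin: centre of the underside of its base.
- organizer: translucent two-tier pill organizer, 70 x 150 x 68 mm; leave it alone. Origin: centre of underside.
- mirror: chrome steel hand mirror lying flat, 110 mm disc, 9 mm thick, handle 105 mm along its -x; leave it alone. Origin: centre of the disc's underside.
- lotion: white plastic bottle, 52 mm in diameter, 130 mm tall; leave it alone. Origin: centre of underside.

How it is judged:
On the way, in this order (a step that is already met when the one before it is completed fails the run):
1. the tool lies released in the bowl, the cap still tight on the jar (horizontal distance between tool_mid and bowl_rim below 0.055 m and z of tool_mid in the frame of bowl_rim below 0.012 m and contact force between the fingers and tool below 0.1 N and contact force between tool and bowl above 0.02 N and value of joint thread below 0.3 rad and distance between cap_foot and jar_mouth below 0.03 m and linear speed of tool below 0.03 m/s), for 0.2 s.
2. the cap is turned until its lugs are free, still sitting on the jar in its holder (value of joint thread above 0.95 rad and z of cap_foot in the frame of jar_mouth below -0.018 m and horizontal distance between jar_mouth and holder below 0.008 m and z of jar_mouth in the frame of holder below 0.097 m and angle between jar_mouth's own z axis and vertical below 0.08 rad), for 0.1 s.
At the end, for the whole second after the job is handed in: Cap held still, level (14 deg), axis within 22 mm of the mouth's, lower edge 6-55 mm above it, clear of the jar; turned 0.95-2.05 rad; jar upright and down in its holder (6 mm up, 8 mm sideways); tool released in the bowl (within 55 mm of its middle, 12 mm of rim height) (z of cap_foot in the frame of jar_mouth between 0.006 and 0.055 m and horizontal distance between cap_foot and jar_mouth below 0.022 m and angle between cap_foot's own z axis and vertical below 0.25 rad and contact force between the fingers and cap above 1 N and contact force between cap and jar below 0.1 N and contact force between jar and holder above 0.5 N and linear speed of cap below 0.03 m/s and value of joint thread between 0.95 and 2.05 rad and horizontal distance between jar_mouth and holder below 0.008 m and z of jar_mouth in the frame of holder below 0.097 m and angle between jar_mouth's own z axis and vertical below 0.08 rad and horizontal distance between tool_mid and bowl_rim below 0.055 m and z of tool_mid in the frame of bowl_rim below 0.012 m and contact force between the fingers and tool below 0.1 N and contact force between tool and bowl above 0.02 N); the arm keeps its last pose, push and grip.
It fails at once if the jar is lifted out of its holder (z of jar_mouth in the frame of holder above 0.107 m).
It fails at once if the cap is turned far past the point where it comes free (value of joint thread above 2.05 rad).
It fails at once if the dock, organizer, mirror or lotion bottle is disturbed (distance of any of dock, organizer, mirror, lotion from where it was at the start of the episode above 0.03 m).
It also fails if it takes over 54 s, if anything falls off the work surface, if the arm or the gripper's body presses on something with over 40 N, if the wrist force passes 120 N, or if a joint passes its speed limit or range.

## Working session

There is one attempt and no reset: what is moved stays moved. The work goes in short steps, Python scripts to look and compute and a shell command to move; the robot and the scene stay as the last step left them, time stands still between calls to the robot, and variables do not carry over. Pictures are saved under pics/ and viewed, and the job is handed in when it is done.

```bash
ls; mkdir -p pics; python3 - <<'E'
from plant import r, snapshot, get_calibration, workorder
import cv2, numpy as np
s=r.sense(); print({k:np.round(v,3).tolist() for k,v in s.items()}, r.tips_ahead)
for n in("scene","top"):
    p,d=snapshot(n); cv2.imwrite(f"pics/{n}0.png",p); np.save(f"pics/{n}0.npy",d)
    c=get_calibration(n); print(n,{k:np.round(v,4).tolist() for k,v in c.items()})
E
```

```text
pics
{'time': 0.0, 'joint_pos': [-1.432, 0.259, 0.021, 1.334, 0.0, 1.418], 'qd': [0.0, 0.001, 0.0, -0.0, 0.002, 0.0], 'joint_torque': [-0.002, -55.564, 34.454, 0.013, -0.0, -0.0], 'position': [0.158, -0.526, 0.25], 'tool_rot': [0.568, -0.567, 0.422, -0.422], 'force': [0.535, 1.098, -0.53], 'moment': [0.013, -0.009, -0.029], 'finger_gap': 0.086} 0.019
scene {'fx': 388.2462, 'fy': 388.2462, 'cx': 262.3017, 'cy': 191.1275, 'position': [0.9471, -0.4609, 1.0649], 'rotation': [-0.2756, 0.9218, 0.2603, -0.0809]}
top {'fx': 365.3006, 'fy': 365.3006, 'cx': 257.9543, 'cy': 189.9539, 'position': [0.5334, 0.0914, 1.064], 'rotation': [0.0313, -0.7006, 0.7123, -0.0282]}
```

View pics/scene0.png

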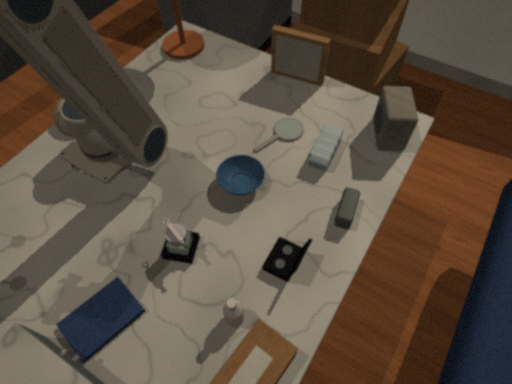

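View pics/top0.png

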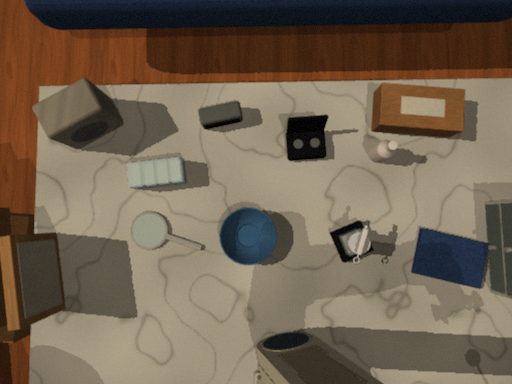

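Scene: the jar in its holder is at about (181,242), with the bowl at (241,176). In the top view, the jar is at (352,240) with the tool across it, the bowl is at (249,236), and the mirror, organizer, dock and lotion are farther away. Next I'll zoom in and measure.

```bash
cat > h.py <<'E'
from plant import r, snapshot, get_calibration, workorder
import cv2, numpy as np
from scipy.spatial.transform import Rotation as R
def cal(n):
    c=get_calibration(n); K=np.array([[c['fx'],0,c['cx']],[0,c['fy'],c['cy']],[0,0,1]])
    q=np.array(c['rotation']); M=R.from_quat(q[[1,2,3,0]]).as_matrix()
    return K,M,np.array(c['position'])
def ray(n,u,v,z):
    K,M,p=cal(n); d=M@np.linalg.inv(K)@np.array([u,v,1.]); return p+d*(z-p[2])/d[2]
def proj(n,X):
    K,M,p=cal(n); c=M.T@(np.asarray(X)-p); q=K@c; return q[:2]/q[2]
def cloud(n,d):
    K,M,p=cal(n); h,w=d.shape; u,v=np.meshgrid(np.arange(w),np.arange(h))
    P=np.stack([(u-K[0,2])/K[0,0]*d,(v-K[1,2])/K[1,1]*d,d],-1); return P@M.T+p
def crop(p,x0,x1,y0,y1,f,name): cv2.imwrite(name,cv2.resize(p[y0:y1,x0:x1],None,fx=f,fy=f,interpolation=cv2.INTER_CUBIC))
E
python3 - <<'E'
from h import *
a=cv2.imread('pics/scene0.png');b=cv2.imread('pics/top0.png')
A=cv2.resize(a[205:275,145:215],(560,560),interpolation=cv2.INTER_CUBIC);cv2.imwrite('pics/zs.png',A)
B=cv2.resize(b[205:275,320:400],(640,560),interpolation=cv2.INTER_CUBIC);cv2.imwrite('pics/zt.png',B)
# bowl
hsv=cv2.cvtColor(b,cv2.COLOR_BGR2HSV); m=((hsv[...,0]>95)&(hsv[...,0]<125)&(hsv[...,1]>110)).astype(np.uint8)
m[:,:200]=0;m[:,300:]=0;m[:180]=0;m[290:]=0
cs,_=cv2.findContours(m,0,2);c=max(cs,key=cv2.contourArea);e=cv2.fitEllipse(cv2.convexHull(c));print(e,ray('top',*e[0],.05))
P=cloud('top',np.load('pics/top0.npy'))
q=P[215:270,325:385].reshape(-1,3)
for lo,hi in((.02,.045),(.085,.103),(.107,.125)):
    s=q[(q[:,2]>lo)&(q[:,2]<hi)];print(lo,hi,len(s),s.mean(0),s.min(0),s.max(0))
Ps=cloud('scene',np.load('pics/scene0.npy'))
q=Ps[215:270,150:205].reshape(-1,3)
for lo,hi in((.02,.045),(.085,.103),(.107,.125)):
    s=q[(q[:,2]>lo)&(q[:,2]<hi)];print(lo,hi,len(s),s.mean(0),s.min(0),s.max(0))
E
```

```text
((247.79054260253906, 235.78269958496094), (55.69350051879883, 55.78339767456055), 15.670233726501465) [0.49276299 0.12529894 0.05      ]
0.02 0.045 457 [ 0.47696513 -0.15030466  0.03025797] [ 0.41742782 -0.22134735  0.02017861] [ 0.53102431 -0.10788296  0.04420369]
0.085 0.103 267 [ 0.47484269 -0.16075847  0.09921354] [ 0.44533043 -0.19362925  0.08516665] [ 0.50252166 -0.13590534  0.10294522]
0.107 0.125 222 [ 0.47947957 -0.16935765  0.11414683] [ 0.42360968 -0.19164791  0.10717345] [ 0.53096595 -0.14584164  0.12193911]
0.02 0.045 430 [ 0.49200771 -0.17748527  0.02921645] [ 0.43157806 -0.22284591  0.02009789] [ 0.53153513 -0.11007189  0.04456092]
0.085 0.103 234 [ 0.47663702 -0.1680649   0.09758499] [ 0.44412055 -0.19556004  0.08545223] [ 0.53060025 -0.1368877   0.10270998]
0.107 0.125 162 [ 0.48238741 -0.17198434  0.11297361] [ 0.42229624 -0.19120828  0.10742294] [ 0.53282518 -0.14676142  0.11875348]
```

View pics/zs.png

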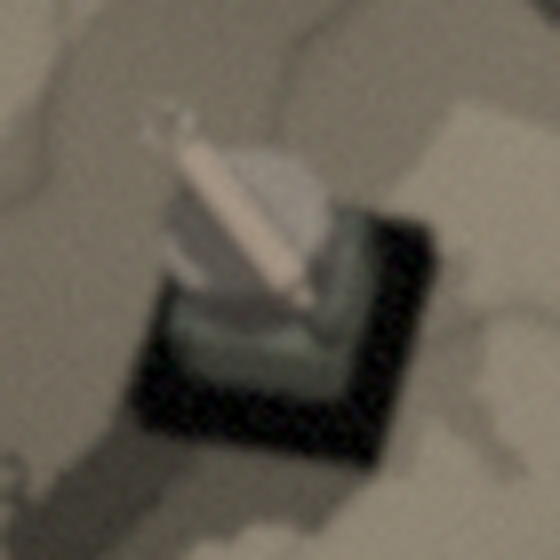

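View pics/zt.png

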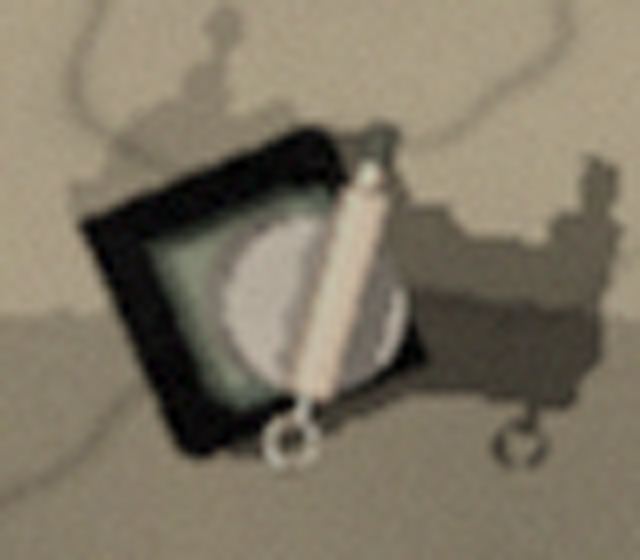

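The top-view zoom shows the cap disc centred near zoomed (316,304). The handle runs from (372,190) to (312,400), with the brush up at (380,135) and the loop down at (290,440). Next I'll measure the cap circle and the handle axis.

```bash
python3 - <<'E'
from h import *
b=cv2.imread('pics/top0.png')
f=lambda u,v:((u+.5)/8-.5+320,(v+.5)/8-.5+205)
g=lambda u,v:((u+.5)/8-.5+145,(v+.5)/8-.5+205)
print('cap top', ray('top',*f(315,303),.1))
print('handle ends top', ray('top',*f(368,192),.116),ray('top',*f(316,396),.116))
print('handle ends scene', ray('scene',*g(192,148),.116),ray('scene',*g(283,285),.116))
print('cap scene',ray('scene',*g(249,232),.1))
print('holder corners top', [ray('top',*f(*k),.03)[:2].round(4).tolist() for k in((318,128),(86,226),(190,455),(428,362))])
print('holder corners scene', [ray('scene',*g(*k),.03)[:2].round(4).tolist() for k in((437,225),(372,468),(133,410))])
for n in('top','scene'):
    P=cloud(n,np.load(f'pics/{n}0.npy'))
    q=P.reshape(-1,3); q=q[(abs(q[:,0]-.478)<.07)&(abs(q[:,1]+.165)<.06)]
    s=q[(q[:,2]>.109)&(q[:,2]<.122)]; l,V=np.linalg.eigh(np.cov(s[:,:2].T)); m=np.median(s,0)
    t=(s[:,:2]-m[:2])@V[:,1]
    print(n,len(s),m,V[:,1],np.degrees(np.arctan2(V[1,1],V[0,1])),t.min(),t.max())
    s=q[(q[:,2]>.094)&(q[:,2]<.104)]; print(cv2.minEnclosingCircle(s[:,:2].astype(np.float32)))
q=cloud('scene',np.load('pics/scene0.npy')).reshape(-1,3)
# bowl rim by scene depth + top depth
for n in('top','scene'):
    q=cloud(n,np.load(f'pics/{n}0.npy')).reshape(-1,3)
    s=q[(abs(q[:,0]-.49)<.1)&(abs(q[:,1]-.125)<.1)&(q[:,2]>.04)&(q[:,2]<.056)]
    print(n,cv2.fitEllipse(cv2.convexHull(s[:,:2].astype(np.float32))))
# J: initial tool x dir
s=r.sense(); M=R.from_quat(np.array(s['tool_rot'])[[1,2,3,0]]).as_matrix();print(M.round(3), s['position'])
E
```

```text
cap top [ 0.47280054 -0.16655056  0.1       ]
handle ends top [ 0.50897329 -0.180723    0.116     ] [ 0.44427732 -0.16141904  0.116     ]
handle ends scene [ 0.44790844 -0.15779429  0.116     ] [ 0.50778416 -0.18286168  0.116     ]
cap scene [ 0.47757471 -0.16825882  0.1       ]
holder corners top [[0.5294, -0.1888], [0.4965, -0.106], [0.4165, -0.1397], [0.4473, -0.2239]]
holder corners scene [[0.5016, -0.1081], [0.54, -0.198], [0.4529, -0.2252]]
top 207 [ 0.48001319 -0.16986169  0.11483933] [-0.94937477  0.31414575] 161.69074899061332 -0.05431468100228789 0.05992964762745186
((0.4738219082355499, -0.16481788456439972), 0.029302140697836876)
scene 146 [ 0.48437783 -0.17273677  0.11377046] [-0.944751    0.32778888] 160.86537539281483 -0.04989695785411422 0.0618928164686816
((0.48762184381484985, -0.17443835735321045), 0.04435548186302185)
top ((0.4943282902240753, 0.12710022926330566), (0.15725813806056976, 0.1575985997915268), 119.31352996826172)
scene ((0.49476364254951477, 0.12651751935482025), (0.15715239942073822, 0.15924584865570068), 30.58905601501465)
[[ 0.288 -0.     0.958]
 [-0.958  0.001  0.288]
 [-0.001 -1.     0.   ]] [ 0.15817654 -0.52652452  0.24971743]
```

```bash
python3 -m crank '[[[0.1,0.12,0],[0,0,0.14],-0.1],[[0.21,0.24,0],[0,0,0.28],-0.1],[[0.32,0.36,0],[0,0,0.42],-0.1],[[0.43,0.48,0],[0,0,0.56],-0.1],[[0.53,0.6,0],[0,0,0.7],-0.1]]' 30
python3 -m crank '[[[0.11,0.12,0],[0,0,0.14],-0.1],[[0.21,0.24,0],[0,0,0.28],-0.1],[[0.32,0.36,0],[0,0,0.42],-0.1],[[0.43,0.48,0],[0,0,0.56],-0.1],[[0.53,0.58,0],[0,0,0.7],-0.1]]'
python3 - <<'E'
from h import *
s=r.sense();M=R.from_quat(np.array(s['tool_rot'])[[1,2,3,0]]).as_matrix();print(s['time'],s['position'],M[:,0],np.degrees(np.arctan2(M[1,0],M[0,0])),s['finger_gap'],r.tips_ahead)
E
```

```text
time: 0.6
position: [0.3182, -0.3451, 0.2501]
tool_rot: [0.682, -0.681, 0.189, -0.189]
force: [0.1, -0.3, -0.0]
finger_gap: 0.0383
time: 1.1
position: [0.4773, -0.1705, 0.2502]
tool_rot: [0.704, -0.704, -0.068, 0.068]
force: [0.1, -1.0, 0.5]
finger_gap: 0.0383
1.1 [ 0.47725109 -0.17054281  0.2502265 ] [ 9.81273496e-01  1.92619643e-01 -1.13310609e-05] 11.105703170604437 0.03834328703448089 0.019
```

```bash
python3 -m crank '[[[0,0,-0.05],[0,0,0.14],-0.1],[[0,0,-0.1],[0,0,0.28],-0.1],[[0,0,-0.15],[0,0,0.42],-0.1],[[0,0,-0.2],[0,0,0.56],-0.1],[[0,0,-0.2],[0,0,0.7],-0.1]]'
python3 -m crank '[[[0,0,0],[0,0,0.14],-0.1],[[0,0,-0.05],[0,0,0.28],-0.1],[[0,0,-0.1],[0,0,0.306],-0.1],[[0,0,-0.1],[0,0,0.306],-0.1],[[0,0,-0.1],[0,0,0.306],-0.1]]'
python3 - <<'E'
from h import *
s=r.sense();M=R.from_quat(np.array(s['tool_rot'])[[1,2,3,0]]).as_matrix();print(s['time'],s['position'],M[:,0],np.degrees(np.arctan2(M[1,0],M[0,0])),s['finger_gap'],s['joint_pos'])
p,d=snapshot('scene');crop(p,100,260,150,290,4,'pics/s1.png')
p,d=snapshot('top');crop(p,280,420,170,310,4,'pics/t1.png')
E
```

```text
time: 1.6
position: [0.4753, -0.1721, 0.1881]
tool_rot: [0.634, -0.631, -0.315, 0.317]
force: [0.4, -0.0, 1.0]
finger_gap: 0.0382
time: 2.1
position: [0.4761, -0.1727, 0.1603]
tool_rot: [0.576, -0.575, -0.411, 0.411]
force: [1.0, 0.1, -0.3]
finger_gap: 0.0383
2.1 [ 0.47609908 -0.17271001  0.16033427] [3.25475066e-01 9.45550619e-01 9.45464254e-05] 71.00564070170358 0.038254858879942504 [-5.13800116e-01  2.30063740e-01 -2.52911579e-01  1.08858215e+00
 -4.41645346e-05 -1.82286026e-01]
```

View pics/s1.png

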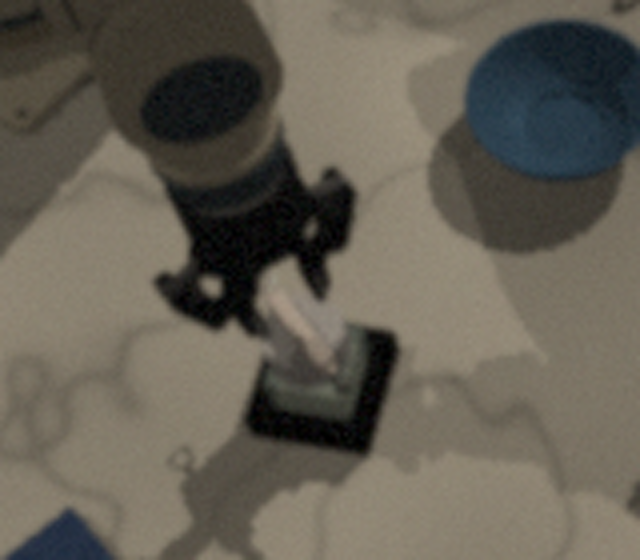

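View pics/t1.png

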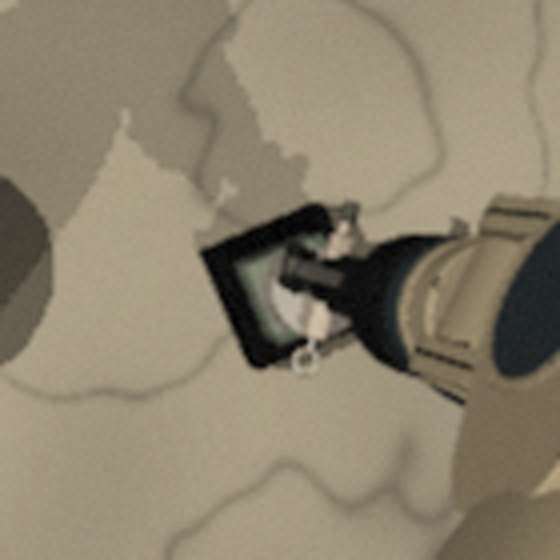

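The jaws straddle the handle in both views: fingertips at about (255,330) and (322,290) in the scene crop, with the handle between them. I'll go down to just above the cap top and close.

```bash
python3 -m crank '[[[0.003,0.006,-0.04],[0,0,0],-0.1],[[0.003,0.006,-0.08],[0,0,0],-0.1],[[0.003,0.006,-0.115],[0,0,0],-0.1],[[0.003,0.006,-0.12],[0,0,0],-0.1],[[0.003,0.006,-0.123],[0,0,0],-0.1]]'
python3 -m crank '[[[0,0,0],[0,0,0],-0.3],[[0,0,0],[0,0,0],-0.5],[[0,0,0],[0,0,0],-0.7],[[0,0,0],[0,0,0],-0.9],[[0,0,0],[0,0,0],-1]]' 30
python3 -m crank '[[[0,0,0],[0,0,0],-1],[[0,0,0],[0,0,0],-1],[[0,0,0],[0,0,0],-1],[[0,0,0.02],[0,0,0],-1],[[0,0,0.05],[0,0,0],-1]]' 30
python3 - <<'E'
from h import *
s=r.sense();print(s['position'],s['force'],s['finger_gap'])
p,d=snapshot('scene');crop(p,100,260,150,290,4,'pics/s2.png')
E
```

```text
time: 2.7
position: [0.4769, -0.1708, 0.1228]
tool_rot: [0.576, -0.575, -0.411, 0.411]
force: [-0.7, 0.5, 0.5]
finger_gap: 0.0386
time: 3.2
position: [0.4773, -0.1711, 0.1238]
tool_rot: [-0.575, 0.576, 0.411, -0.411]
force: [-0.7, -0.2, 5.0]
finger_gap: 0.0127
time: 3.7
position: [0.4768, -0.1707, 0.1384]
tool_rot: [0.576, -0.575, -0.411, 0.411]
force: [0.5, 0.1, 0.4]
finger_gap: 0.013
[ 0.47677086 -0.17074541  0.13837912] [0.45717558 0.09333087 0.3969383 ] 0.012954646599852708
```

View pics/s2.png

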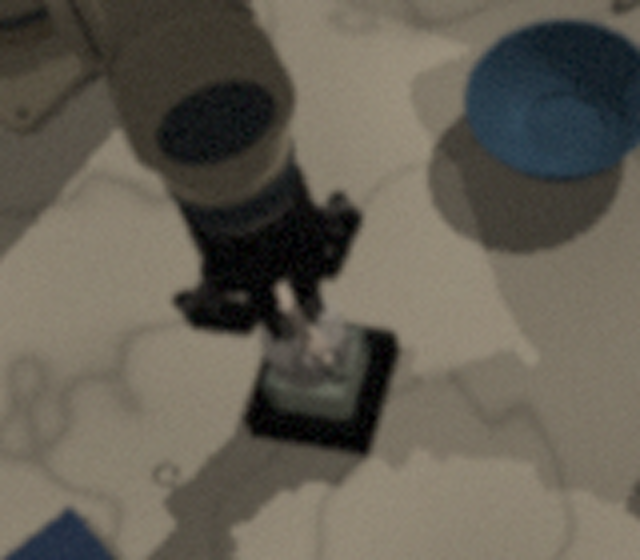

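```bash
python3 -m crank '[[[0,0,0.08],[0,0,0],-1],[[0,0.06,0.16],[0,0,0],-1],[[0,0.2,0.22],[0,0,0],-1],[[0.02,0.34,0.22],[0,0,0],-1],[[0.03,0.48,0.22],[0,0,0],-1]]'
python3 -m crank '[[[0.01,0.13,0],[0,0,0],-1],[[0.02,0.26,0],[0,0,0],-1],[[0.026,0.39,0],[0,0,0],-1],[[0.026,0.51,0],[0,0,0],-1],[[0.026,0.51,0],[0,0,0],-1]]'
python3 - <<'E'
from h import *
s=r.sense();print(s['position'],s['force'],s['finger_gap'])
p,d=snapshot('scene');crop(p,160,320,100,240,4,'pics/s3.png')
p,d=snapshot('top');crop(p,180,380,170,310,4,'pics/t3.png')
E
```

```text
time: 4.25
position: [0.4865, -0.0258, 0.2055]
tool_rot: [-0.575, 0.576, 0.411, -0.41]
force: [0.4, 0.1, -0.4]
finger_gap: 0.0131
time: 4.75
position: [0.4936, 0.1295, 0.2047]
tool_rot: [0.575, -0.574, -0.412, 0.412]
force: [-0.1, -0.0, -0.5]
finger_gap: 0.0125
[0.4935955  0.12950576 0.20467964] [-0.12933185 -0.02292221 -0.46528901] 0.012513890153080902
```

View pics/s3.png

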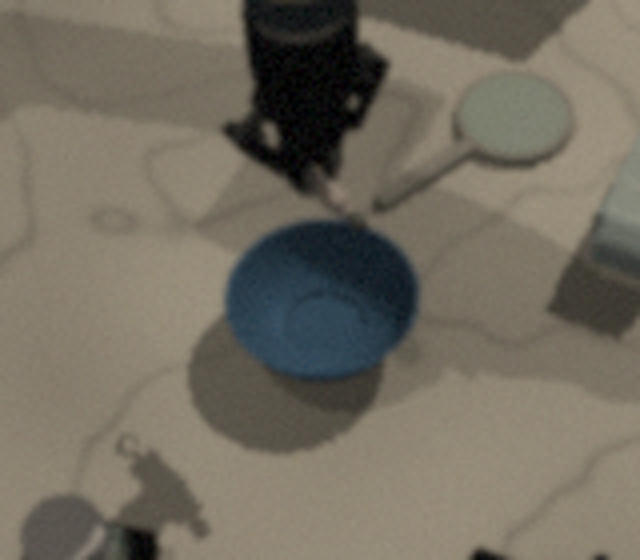

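View pics/t3.png

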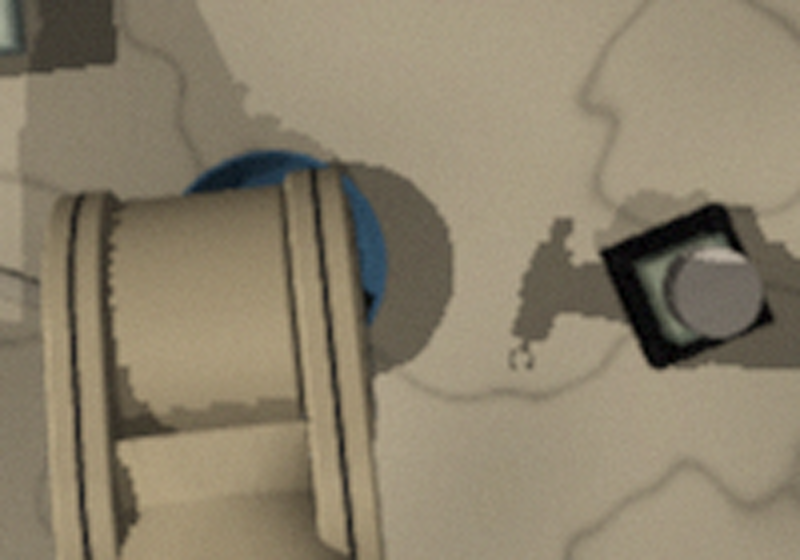

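The tool is held and is over the bowl, and the cap is untouched at about (715,290) in the top crop. I'll lower it and release.

```bash
python3 -m crank '[[[0,-0.01,-0.12],[0,0,0],-1],[[0,-0.01,-0.24],[0,0,0],-1],[[0,-0.01,-0.36],[0,0,0],-1],[[0,-0.01,-0.44],[0,0,0],-1],[[0,-0.01,-0.48],[0,0,0],-1]]'
python3 -m crank '[[[0,0,0],[0,0,0],-1],[[0,0,0],[0,0,0],-0.6],[[0,0,0],[0,0,0],-0.4],[[0,0,0],[0,0,0],-0.2],[[0,0,0],[0,0,0],-0.1]]'
python3 -m crank '[[[0,0,0],[0,0,0],-0.1],[[0,0,0.1],[0,0,0],-0.1],[[0,0,0.25],[0,0,0],-0.1],[[0,0,0.4],[0,0,0],-0.1],[[0,-0.1,0.5],[0,0,0],0.2]]'
python3 -m crank '[[[0,-0.16,0],[0,0,0],0.6],[[0,-0.32,0],[0,0,0],1],[[-0.01,-0.48,0],[0,0,0],1],[[-0.03,-0.64,0],[0,0,0],1],[[-0.05,-0.7,0],[0,0,0],1]]'
python3 - <<'E'
from h import *
s=r.sense();print(s['position'],s['force'],s['finger_gap'])
p,d=snapshot('scene');cv2.imwrite('pics/sc4.png',p);crop(p,160,320,100,240,4,'pics/s4.png')
p,d=snapshot('top');cv2.imwrite('pics/tc4.png',p);np.save('pics/t4.npy',d);crop(p,180,380,170,310,4,'pics/t4.png')
E
```

```text
time: 5.35
position: [0.4929, 0.1216, 0.0583]
tool_rot: [0.576, -0.575, -0.41, 0.411]
force: [0.2, -0.5, 0.1]
finger_gap: 0.013
time: 5.85
position: [0.4943, 0.123, 0.0611]
tool_rot: [-0.575, 0.576, 0.411, -0.411]
force: [-0.4, -0.6, -0.3]
finger_gap: 0.0384
time: 6.35
position: [0.4943, 0.0947, 0.2136]
tool_rot: [-0.574, 0.575, 0.413, -0.411]
force: [2.0, -0.9, 0.3]
finger_gap: 0.0508
time: 6.85
position: [0.4786, -0.1204, 0.2104]
tool_rot: [-0.576, 0.576, 0.41, -0.41]
force: [-0.3, 1.2, 0.1]
finger_gap: 0.0854
[ 0.47862065 -0.12035037  0.21038791] [-0.29842502  1.19236618  0.06638637] 0.0854304202113809
```

View pics/s4.png

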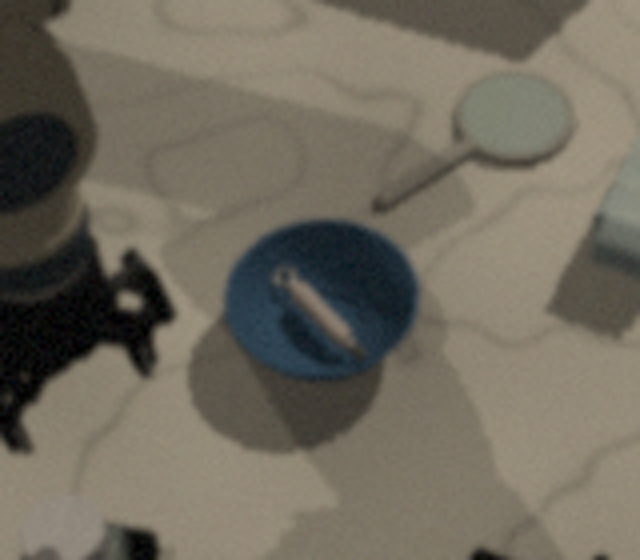

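View pics/t4.png

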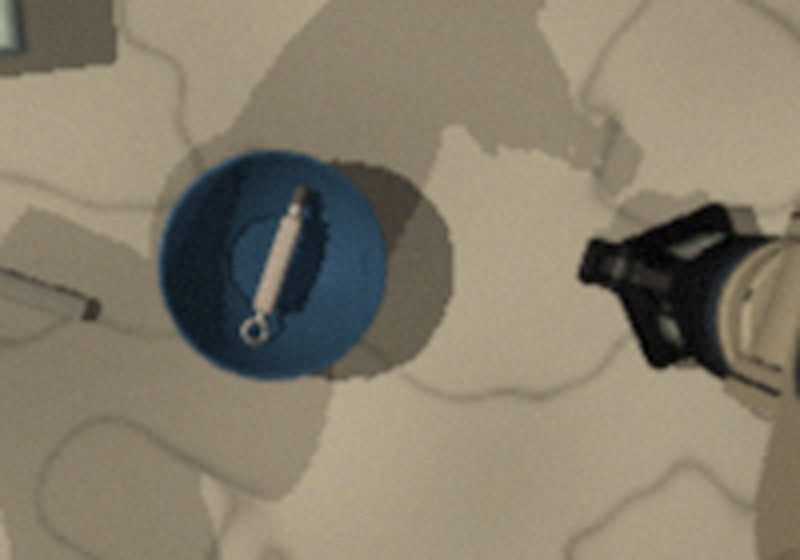

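The tool is lying in the bowl: handle centre at (278,263), bowl centre at about (272,265) in the top crop. Next I'll refine the cap centre from the pictures where the cap is bare.

```bash
python3 - <<'E'
from h import *
b=cv2.imread('pics/t3.png')
c=cv2.HoughCircles(cv2.GaussianBlur(cv2.cvtColor(b,cv2.COLOR_BGR2GRAY)[200:380,640:800],(5,5),0),cv2.HOUGH_GRADIENT,1,50,param1=60,param2=12,minRadius=36,maxRadius=56);print(c)
cv2.imwrite('pics/t3z.png',cv2.resize(b[190:390,590:800],None,fx=2.8,fy=2.8))
a=cv2.imread('pics/sc4.png');A=cv2.resize(a[205:275,145:215],(560,560),interpolation=cv2.INTER_CUBIC);cv2.imwrite('pics/zs4.png',A)
E
```

```text
[[[72.5 87.5 49.9]]]
```

View pics/t3z.png

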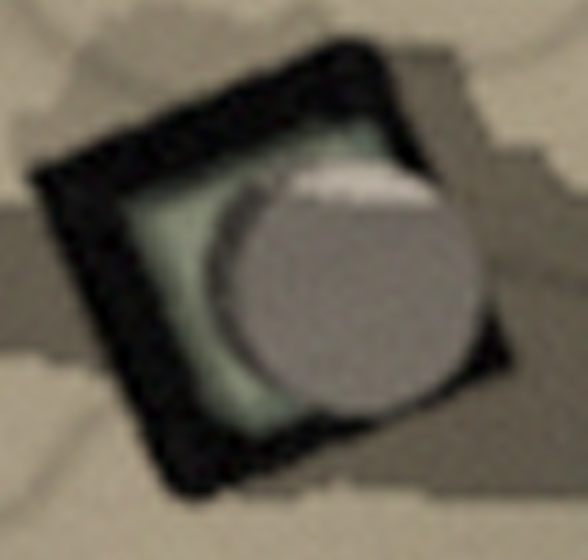

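View pics/zs4.png

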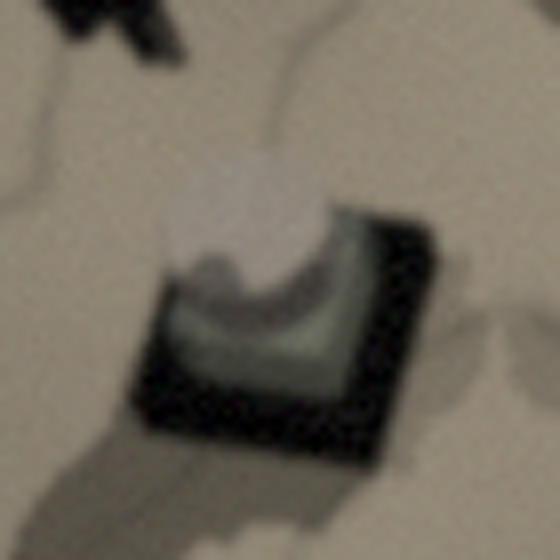

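```bash
python3 - <<'E'
from h import *
print(ray('top',359.0,242.85,.1), ray('scene',(248)/8-.44+145,(216)/8-.44+205,.1))
# predicted outline of a 29mm disc at top view candidates
for X in((.474,-.166),(.476,-.167)):
  for n in('top','scene'):
    t=np.linspace(0,6.28,60);o=np.array([proj(n,(X[0]+.029*np.cos(k),X[1]+.029*np.sin(k),.1)) for k in t]);
    o=((o-[145,205]+.5)*8-.5) if n=='scene' else (((o-[180,170]+.5)*4-[590,190])*2.8)
    print(X,n,o.min(0),o.max(0))
E
```

```text
[ 0.47172987 -0.16667128  0.1       ] [ 0.47334385 -0.16353319  0.1       ]
(0.474, -0.166) top [230.77795714 154.74210937] [479.65174881 405.32218075]
(0.474, -0.166) scene [161.02855424 148.92621072] [328.68352687 297.68942061]
(0.476, -0.167) top [234.74769942 146.07455341] [483.58059383 396.56698377]
(0.476, -0.167) scene [163.66059026 153.65724802] [331.47045752 302.70908515]
```

```bash
python3 -m crank '[[[-0.008,-0.08,0],[0,0,0],1],[[-0.015,-0.13,-0.05],[0,0,0],1],[[-0.015,-0.13,-0.15],[0,0,0],1],[[-0.015,-0.13,-0.2],[0,0,0],1],[[-0.015,-0.13,-0.2],[0,0,0],1]]'
python3 - <<'E'
from h import *
s=r.sense();print(s['position'],s['force'],s['moment'],s['finger_gap'])
p,d=snapshot('scene');A=cv2.resize(p[190:275,130:215],(595,595),interpolation=cv2.INTER_CUBIC);cv2.imwrite('pics/s5.png',A)
E
```

```text
time: 7.45
position: [0.4736, -0.1546, 0.1487]
tool_rot: [0.576, -0.574, -0.411, 0.412]
force: [0.2, -0.1, 0.5]
finger_gap: 0.0853
[ 0.47359813 -0.15458593  0.14865276] [ 0.1924067  -0.14965107  0.50878309] [-0.04220736  0.02463529  0.01215289] 0.08533267085991889
```

View pics/s5.png

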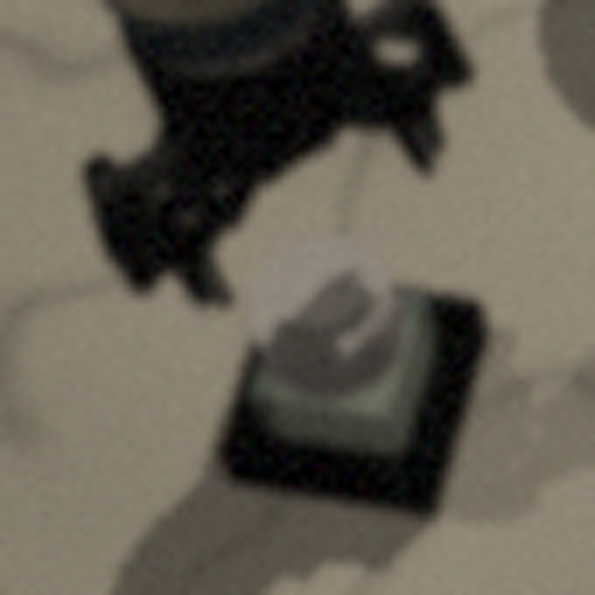

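The fingertips, at about (215,300) and (430,165), are still a little to the +y side of the cap, as the numbers say. I'll shift and descend.

```bash
python3 -m crank '[[[0,-0.038,0],[0,0,0],1],[[0,-0.038,-0.04],[0,0,0],1],[[0,-0.038,-0.1],[0,0,0],1],[[0,-0.038,-0.16],[0,0,0],1],[[0,-0.038,-0.2],[0,0,0],1]]'
python3 - <<'E'
from h import *
s=r.sense();print(s['position'],s['force'],s['moment'],s['finger_gap'])
p,d=snapshot('scene');A=cv2.resize(p[190:275,130:215],(595,595),interpolation=cv2.INTER_CUBIC);cv2.imwrite('pics/s6.png',A)
E
```

```text
time: 8.0
position: [0.4743, -0.1674, 0.0893]
tool_rot: [0.575, -0.575, -0.411, 0.411]
force: [-0.4, -0.7, -0.1]
finger_gap: 0.0852
[ 0.47427334 -0.1673974   0.08929408] [-0.37297106 -0.6606042  -0.11166414] [0.00688407 0.00104945 0.02413029] 0.08517871144259287
```

View pics/s6.png

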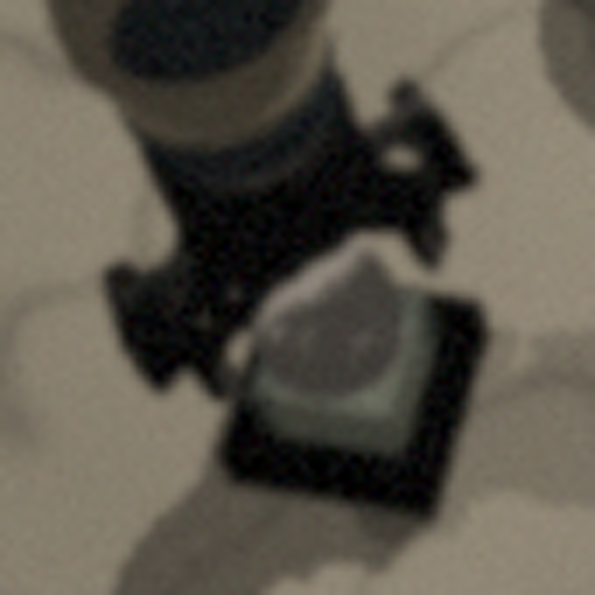

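The jaws straddle the cap evenly, with similar gaps at about (240,360) and (415,260). I'll close gently and watch the side force.

```bash
python3 -m crank '[[[0,0,0],[0,0,0],0.6],[[0,0,0],[0,0,0],0.45],[[0,0,0],[0,0,0],0.35],[[0,0,0],[0,0,0],0.25],[[0,0,0],[0,0,0],0.2]]' 25
python3 - <<'E'
from h import *
s=r.sense();print(s['position'],s['force'],s['moment'],s['finger_gap'])
E
```

```text
time: 8.55
position: [0.4749, -0.1676, 0.0913]
tool_rot: [-0.575, 0.576, 0.411, -0.411]
force: [-1.3, 0.3, 5.8]
finger_gap: 0.0578
[ 0.47488203 -0.16762745  0.09132356] [-1.26309011  0.2884789   5.75581959] [ 0.12602204  0.18934865 -0.04110905] 0.057766887585017496
```

```bash
python3 -m crank '[[[0,0,0],[0,0,0],0],[[0,0,0],[0,0,0],-0.2],[[0,0,0],[0,0,0],-0.2],[[0,0,0],[0,0,0.05],-0.2],[[0,0,0],[0,0,0.1],-0.2]]' 60
python3 -m crank '[[[0,0,0],[0,0,0.06],-0.2],[[0,0,0],[0,0,0.12],-0.2],[[0,0,0],[0,0,0.18],-0.2],[[0,0,0],[0,0,0.24],-0.2],[[0,0,0],[0,0,0.3],-0.2]]'
python3 - <<'E'
from h import *
s=r.sense();M=R.from_quat(np.array(s['tool_rot'])[[1,2,3,0]]).as_matrix();print(np.degrees(np.arctan2(M[1,0],M[0,0])),s['position'],s['force'],s['moment'],s['finger_gap'])
E
```

```text
time: 9.05
position: [0.4751, -0.1673, 0.0916]
tool_rot: [-0.552, 0.553, 0.442, -0.441]
force: [-0.1, 1.5, 8.2]
finger_gap: 0.0571
time: 9.55
position: [0.4751, -0.1667, 0.0916]
tool_rot: [-0.476, 0.477, 0.523, -0.521]
force: [-0.7, 6.9, 11.5]
finger_gap: 0.0569
95.23563860688715 [ 0.47506528 -0.1667388   0.09161237] [-0.73557885  6.87917394 11.51122946] [ 1.38290064  0.15127558 -0.36127407] 0.056923430283451676
```

```bash
python3 -m crank '[[[0,0.003,0.003],[0,0,0.07],-0.2],[[0,0.003,0.003],[0,0,0.14],-0.2],[[0,0.003,0.003],[0,0,0.21],-0.2],[[0,0.003,0.003],[0,0,0.28],-0.2],[[0,0.003,0.003],[0,0,0.35],-0.2]]'
python3 - <<'E'
from h import *
s=r.sense();M=R.from_quat(np.array(s['tool_rot'])[[1,2,3,0]]).as_matrix();print(np.degrees(np.arctan2(M[1,0],M[0,0])),s['position'],s['force'],s['moment'],s['finger_gap'])
E
```

```text
time: 10.05
position: [0.4746, -0.1657, 0.0917]
tool_rot: [-0.373, 0.373, 0.601, -0.6]
force: [0.3, 5.8, 3.4]
finger_gap: 0.0567
116.2595289267032 [ 0.47463599 -0.16570663  0.09170537] [0.3279331  5.84477397 3.37010084] [ 1.12562497 -0.09214181 -0.28763353] 0.05665115065037356
```

```bash
python3 -m crank '[[[0,0.003,0],[0,0,0.07],-0.2],[[0,0.003,0],[0,0,0.14],-0.2],[[0,0.003,0],[0,0,0.21],-0.2],[[0,0.003,0],[0,0,0.28],-0.2],[[0,0.003,0],[0,0,0.35],-0.2]]'
python3 -m crank '[[[0,0,0],[0,0,0.07],-0.2],[[0,0,0],[0,0,0.14],-0.2],[[0,0,0],[0,0,0.21],-0.2],[[0,0,0],[0,0,0.23],-0.2],[[0,0,0],[0,0,0.23],-0.2]]'
python3 - <<'E'
from h import *
s=r.sense();M=R.from_quat(np.array(s['tool_rot'])[[1,2,3,0]]).as_matrix();print(np.degrees(np.arctan2(M[1,0],M[0,0])),s['position'],s['force'],s['moment'],s['finger_gap'])
p,d=snapshot('scene');A=cv2.resize(p[190:275,130:215],(595,595),interpolation=cv2.INTER_CUBIC);cv2.imwrite('pics/s7.png',A)
E
```

```text
time: 10.55
position: [0.4742, -0.1648, 0.0917]
tool_rot: [-0.258, 0.258, 0.659, -0.658]
force: [-2.0, 4.5, 5.1]
finger_gap: 0.0569
time: 11.05
position: [0.4738, -0.1648, 0.0917]
tool_rot: [-0.178, 0.177, 0.685, -0.684]
force: [-3.4, 3.5, 4.9]
finger_gap: 0.0568
150.9298863053241 [ 0.47382989 -0.16475047  0.09165349] [-3.42556764  3.45844794  4.91155751] [ 0.81197496  0.685733   -0.19865329] 0.056844222192489455
```

View pics/s7.png

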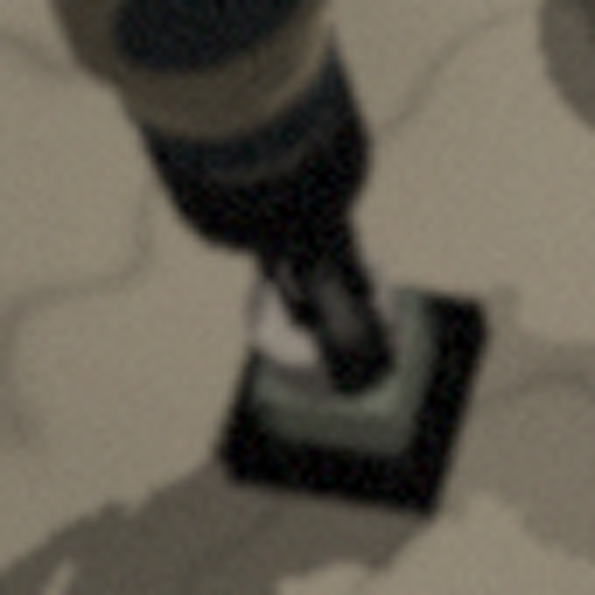

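The jar is still seated in the holder. The tool has turned 79.7° (1.39 rad). I'll lift gently and watch the vertical force.

```bash
python3 -m crank '[[[0,0,0.005],[0,0,0],-0.2],[[0,0,0.01],[0,0,0],-0.2],[[0,0,0.013],[0,0,0],-0.2],[[0,0,0.017],[0,0,0],-0.2],[[0,0,0.02],[0,0,0],-0.2]]'
python3 - <<'E'
from h import *
s=r.sense();print(s['position'],s['force'],s['moment'],s['finger_gap'])
p,d=snapshot('scene');A=cv2.resize(p[190:275,130:215],(595,595),interpolation=cv2.INTER_CUBIC);cv2.imwrite('pics/s8.png',A)
E
```

```text
time: 11.6
position: [0.4747, -0.1656, 0.0975]
tool_rot: [-0.178, 0.178, 0.684, -0.684]
force: [-1.1, 0.9, -1.3]
finger_gap: 0.0569
[ 0.47470172 -0.16555453  0.0974564 ] [-1.05306111  0.86779667 -1.2787867 ] [0.29553525 0.0596886  0.0144378 ] 0.05688803820989565
```

View pics/s8.png

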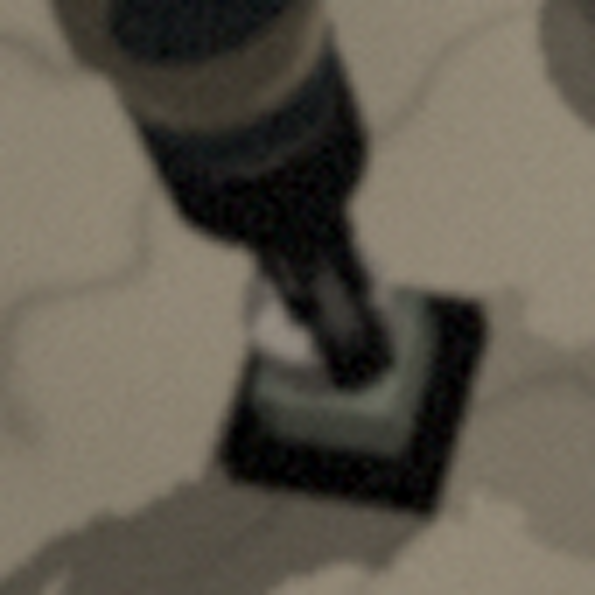

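The cap has come up 6 mm with only about 1.3 N of pull, less than the jar's weight, and the jar outline hasn't moved. I'll carry on straight up.

```bash
python3 -m crank '[[[0,0,0.01],[0,0,0],-0.2],[[0,0,0.02],[0,0,0],-0.2],[[0,0,0.03],[0,0,0],-0.2],[[0,0,0.04],[0,0,0],-0.2],[[0,0,0.05],[0,0,0],-0.2]]'
python3 -m crank '[[[0,0,0.015],[0,0,0],-0.2],[[0,0,0.03],[0,0,0],-0.2],[[0,0,0.05],[0,0,0],-0.2],[[0,0,0.07],[0,0,0],-0.2],[[0,0,0.085],[0,0,0],-0.2]]'
python3 -m crank '[[[0,0,0],[0,0,0],-0.2],[[0,0,0],[0,0,0],-0.2],[[0,0,0],[0,0,0],-0.2],[[0,0,0],[0,0,0],-0.2],[[0,0,0],[0,0,0],-0.2]]'
python3 - <<'E'
from h import *
s=r.sense();M=R.from_quat(np.array(s['tool_rot'])[[1,2,3,0]]).as_matrix();print(M[:,1],s['position'],s['force'],s['moment'],s['finger_gap'])
p,d=snapshot('scene');A=cv2.resize(p[190:275,130:215],(595,595),interpolation=cv2.INTER_CUBIC);cv2.imwrite('pics/s9.png',A);cv2.imwrite('pics/s9f.png',p)
p,d=snapshot('top');crop(p,180,380,170,310,4,'pics/t9.png')
E
```

```text
time: 12.15
position: [0.4745, -0.1656, 0.1126]
tool_rot: [0.178, -0.178, -0.684, 0.684]
force: [-0.7, 0.4, -1.1]
finger_gap: 0.0567
time: 12.65
position: [0.4746, -0.1657, 0.1385]
tool_rot: [0.178, -0.178, -0.684, 0.684]
force: [-0.1, 0.3, -0.3]
finger_gap: 0.0569
time: 13.15
position: [0.4744, -0.1655, 0.1376]
tool_rot: [-0.178, 0.178, 0.684, -0.684]
force: [-0.8, -0.1, 0.0]
finger_gap: 0.0568
[-2.37425651e-04  1.38838616e-04 -9.99999962e-01] [ 0.47435873 -0.1655124   0.13762327] [-0.7584935  -0.14431508  0.00722632] [ 0.02539703 -0.02326863  0.00228747] 0.05675722519440582
```

View pics/s9.png

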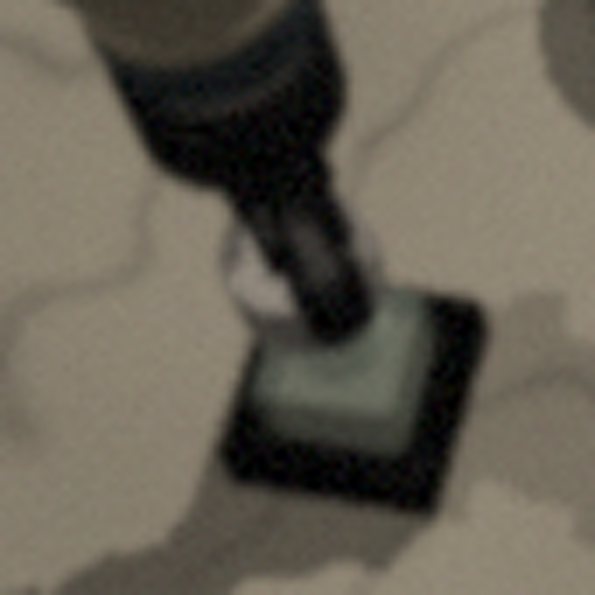

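View pics/s9f.png

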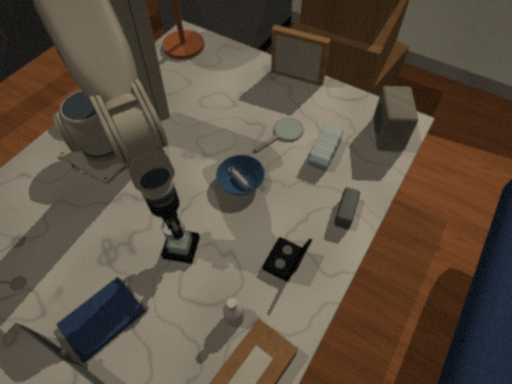

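View pics/t9.png

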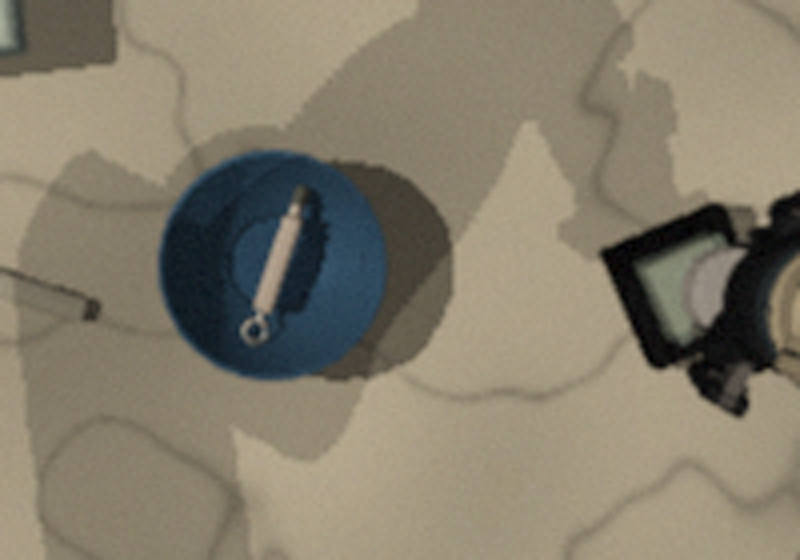

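The cap is held level above the jar, about (300,270) in the scene crop. The jar's body still fills the holder at about (335,380), the same outline as before. The tool is at rest in the bowl at (278,263), and the arm is still.

```bash
python3 -c "
from plant import workorder
print(workorder.hand_in())"
```

```text
the job is handed in; nothing more can be done
None
```

I put the cleaning tool in the blue bowl, twisted the cap free and lifted it straight up. I handed the job in with the cap still held level over the jar's mouth; the simulator gave no verdict. It took about 13 s of the 54 s allowed.

- **Tool:** the last picture shows it released and at rest near the middle of the bowl.
- **Cap turn:** the gripper turned 79.7° (1.39 rad) with a steady resisting torque of about 0.2–0.36 N m. I couldn't read the thread joint directly. Allowing for up to 0.15 rad of play, it should be at about 1.24–1.39 rad, well short of the 2.05 limit. The cap lifted freely, which fits.
- **Lift:** the cap rose about 46 mm, so its lower edge should be about 21 mm above the mouth. That figure comes from the arm's height readings; I didn't measure it in a picture. Finger opening held at 57 mm and the tool is vertical.
- **Jar:** pull during the lift stayed near 1 N, less than the jar weighs, and its outline in the holder did not move.
- **Other objects:** the dock, organizer, mirror and lotion bottle look unmoved in the last full view. I judged that by eye.

My camera estimates of the cap centre differed by 2–3 mm. Gripping the cap produced only a small sideways force, which reached about 7 N during the twist, so I nudged the arm about 1 mm twice to ease it. No check failed.

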